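# Release an ink tin with the two-key dispenser

### The arm

A 6-joint arm with a two-finger parallel gripper is mounted at the origin on the work surface. World frame = base frame: x ahead of the robot, y to its left, z up, the work surface at z = 0. Lengths are in m, angles in rad, forces in N, time in s.
With the tool pointing down it reaches from about 0.325 to 0.9 m from the base axis. Payload 6.1 kg.
Tool frame: the origin (TCP) lies midway between the tips of the shut fingers; the grasp point (between the pads) lies 19 mm behind it; z points along the fingers, y is the line along which they close (so a half turn about z gives the same grasp; the last joint's range is limited). The gripper opens to 85 mm and grips with 20 to 120 N. Pads are 22 mm wide; open, the fingers measure 114 mm over their backs; the gripper's body (76 mm by 85 mm) begins 54 mm behind the grasp point. The pads swing forward as they close: fully open they stand 13 mm farther back than shut.
Start: joints at [-1.259, 0.22, 1.526, -0, 1.395, -0.126], TCP at [0.265, -0.566, 0.231] pointing down, gripper open.
Joint ranges: [-2.98, 2.98], [-0.91, 2.08], [0.09, 2.57], [-1.24, 4.39], [0.2, 2.65], [-2.68, 2.68]. Speed limits (rad/s): [2.57, 2.57, 3.01, 3.14, 3.14, 3.14].

### API

Orientations are given as [roll, pitch, yaw] about the fixed x, y, z axes, in that order (R = Rz(yaw) Ry(pitch) Rx(roll)).
In Python, from plant import movep, move_l, set_joints, gripper_to, hold, inverse_kinematics, observe, get_image, get_calibration, Unreachable, job_done gives the robot as it stands. Calls block until the motion is done:
- movep(position, orientation): joint-space move of the TCP to a pose.
- move_l(position, feed=0.15, rotation=None, max_force=None): straight line of the TCP; rotation=None keeps the orientation; feed is the mean speed in m/s. With max_force (N) it stops when the force on the tool has changed by that much, and returns True; else False.
- set_joints(angles): joint-space move.
- gripper_to(opening, f_grip=None): finger opening in m; f_grip is the grip in N (None keeps the last); returns when the fingers have stopped.
- hold(seconds).
- inverse_kinematics(position, orientation): joint angles nearest the present ones, or None.
- observe(): the state.
- get_image(name): name is "scene" or "top" or "wrist"; returns (picture, depth): 420x560x3 uint8, red, green, blue; 420x560 float32, m along the optical axis (not along the pixel's ray), 0 where there is no reading.
- get_calibration(name): a dict with "intrinsics" (3x3 intrinsics, pixels), "dist_coeffs" ([k1, k2, p1, p2, k3] as OpenCV has them; the pictures are not rectified), "world_from_camera" (4x4, takes a point from camera to world coordinates). Camera axes: x right, y down, z forward; pixel columns grow to the right and rows downward; lengths in m; the calibration is good to about 2 mm. A picture is of the moment at which its call begins: read the wrist's pose just before it. get_calibration takes no time and is no camera call; for the wrist camera it gives the pose at the moment of the call.
A pose or a line that the arm cannot do raises Unreachable and nothing moves.
- job_done(): hands the job in; it is judged then, once.
The state is a dict: "time_s": time; "q": joint angles; "joint_velocities": joint speeds; "joint_torque": joint torques, N m; "eef_pos": TCP position; "tcp_rot": TCP orientation; "ft_force": force on the tool from outside, world axes, zero at the start; "torque": the same for the moment, N m; "opening": finger opening in m; "grasp_force": force on a finger pad.
Only numpy, scipy, OpenCV 4.12 (cv2) and the standard library are available. Lean on these libraries where they do the work, as an engineer would, in place of code of your own. Each camera call takes 0.05 s, during which the arm holds its last target. There are 200 camera calls.

### The job

With one fingertip on each, press the dispenser's two green keys fully down together, so that both stop pins drop and the ink tin rolls down the chute. Keep both keys down until the tin has come to rest against the yellow end board, then let both keys spring up together and move clear. Do not touch the tin, and leave the tub, paintbox, notebook and brush where they lie.

Things in the scene. Friction and masses are not known exactly. Their poses are not given: they have to be found in the camera images.
- dispenser: Fixed ink-tin dispenser. Origin on the work surface midway between the keys; x points from the keys down the chute, y to the left key, z up. Blue key console 90 mm (x) by 150 mm (y), 70 mm high, centred on the origin; black 44 mm collars round the keys rise to 73 mm. Chute from x = 85 to 375 mm, 109 mm wide outside; side walls 74 mm high, back wall (x = 79 to 85 mm) 80 mm high.
- pins (a point): Point on the chute floor (falls 4 degrees to +x) midway between two steel stop pins, 8 mm thick, 14 mm high, 58 mm apart, at dispenser x = 155 mm, that hold the tin back. Each sinks 2.2 times as far as the key on its side; the tin is freed when both keys are over about 6.5 mm down. It stops at the yellow end board (70 mm high) with its centre at dispenser x = 347 mm, 65 mm up.
- key_l_top (a point): Centre of the top face of the left green key (dispenser y = +32 mm), a round upright push key of 32 mm diameter, its top 94 mm above the work surface when up. It goes 10 mm straight down; the key centres are 64 mm apart.
- key_r_top (a point): Centre of the top face of the right green key (dispenser y = -32 mm), same size and height as the left.
- key_l (a joint): Travel of the left key in m: 0 up, 0.010 fully down on its stop. Spring: about 1.2 N to start, 4 N fully down; it springs back up when let go.
- key_r (a joint): Travel of the right key in m, as the left.
- tin: Ink tin lying across the chute, black with an orange band and steel rims, 56 mm diameter, 90 mm long, about 0.25 kg. Origin at its centre; its y axis is its long axis. At the start it lies behind the two pins, centre at dispenser x about 121 mm and 81 mm above the work surface (top 109 mm). Freed, it takes one to two seconds to roll down and come to rest.
- tub: Loose closed tub, white with a blue band and black lid, 68 mm diameter, 46 mm high; origin under its centre. Leave alone.
- paintbox: Loose white watercolour box with coloured pans, 60 mm (x) by 110 mm (y) by 18 mm high; origin under its centre. Leave alone.
- notebook: Loose red notebook, 155 mm (x) by 115 mm (y) by 22 mm high; origin under its centre. Leave alone.
- brush: Loose paint brush lying flat along its x axis, about 200 mm long; origin under its centre. Leave alone.
Not all that is in view belongs to the job. Leave any pink or turquoise look-alike of the tin alone.

How it is judged:
On the way, in this order (a step that is already met when the one before it is completed fails the run):
1. both keys pressed down together, each by a finger (value of joint each of key_l, key_r above 0.0055 m and contact force between the fingers and key_l above 0.5 N and contact force between the fingers and key_r above 0.5 N), for 0.2 s.
2. both keys still held down when the tin has come to rest against the end board (value of joint each of key_l, key_r above 0.0055 m and x of tin in the frame of dispenser between 0.337 and 0.357 m and z of tin in the frame of dispenser between 0.05 and 0.075 m and linear speed of tin below 0.02 m/s), for 0.2 s.
At the end, for the whole second after the job is handed in: The tin lies at rest (under 0.02 m/s) in the chute within 10 mm of touching the yellow end board, and both keys are up again (under 1.5 mm of travel) (x of tin in the frame of dispenser between 0.337 and 0.357 m and z of tin in the frame of dispenser between 0.05 and 0.075 m and linear speed of tin below 0.02 m/s and value of joint each of key_l, key_r below 0.0015 m).
It fails at once if one key is pressed more than 6 mm down while the other is less than 1.5 mm down (not pressed or let go together) ((value of joint key_l above 0.006 m and value of joint key_r below 0.0015 m) or (value of joint key_r above 0.006 m and value of joint key_l below 0.0015 m)).
It fails at once if a key is let up (under 3 mm) while the tin is still on its way down the chute (x of tin in the frame of dispenser between 0.151 and 0.335 m and value of joint any of key_l, key_r below 0.003 m).
It fails at once if the robot touches the tin (contact force between any of the fingers, the arm and tin above 0.3 N).
It fails at once if the tin is lifted out of the chute (z of tin in the frame of dispenser above 0.11 m).
It fails at once if the tub, paintbox, notebook or brush is moved more than 20 mm or lifted (distance of any of tub, paintbox, notebook, brush from where it was at the start of the episode above 0.02 m).
It also fails if it takes over 38 s, if anything falls off the work surface, if the arm or the gripper's body presses on something with over 40 N, if the wrist force passes 120 N, or if a joint passes its speed limit or range.

## Working session

There is one attempt and no reset: what is moved stays moved. The work goes in short steps, each a Python script; the robot and the scene stay as the last script left them, time stands still between calls to the robot, and variables do not carry over. Pictures are saved under pics/ and viewed, at most 10 in all, crops included, and the job is handed in when it is done.

```bash
mkdir -p pics; python3 - <<'E'
from plant import *
import cv2,numpy as np
for n in("scene","top"):
    im,d=get_image(n); cv2.imwrite(f"pics/{n}0.png",im[:,:,::-1]); np.savez(f"{n}0.npz",im=im,d=d,**get_calibration(n))
print(observe())
E
```

```text
{'time_s': 0.1, 'q': array([-1.25908087e+00,  2.21163095e-01,  1.52748787e+00,  6.51338594e-06,
        1.39472640e+00, -1.26099102e-01]), 'joint_velocities': array([-0.00091659, -0.00153719, -0.00300251, -0.00092161, -0.00122281,
       -0.00053859]), 'joint_torque': array([ 1.50504242e-03, -4.98242354e+01, -3.90548193e+01, -2.11250617e-04,
        5.70772114e-03, -4.50772893e-05]), 'eef_pos': array([ 0.26480502, -0.56552401,  0.23030352]), 'tcp_rot': array([-3.13982292e+00, -2.30814468e-04,  4.37813209e-01]), 'ft_force': array([ 0.20598255,  0.65524279, -0.07478493]), 'torque': array([-0.00635281, -0.00095741,  0.00680673]), 'grasp_force': 0.0, 'opening': 0.08557541347555754}
```

View pics/top0.png

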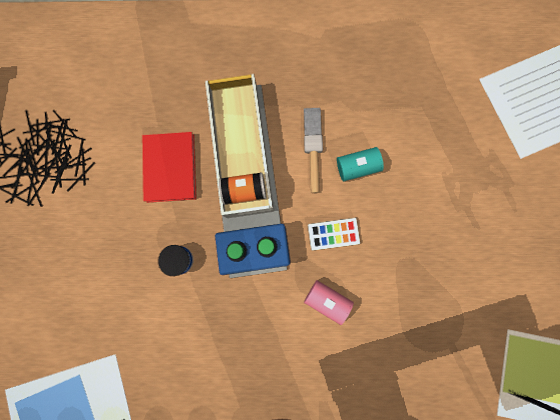

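View pics/scene0.png

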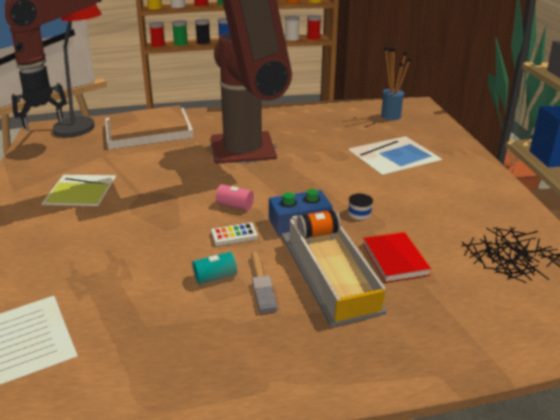

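The top view shows the green keys at about (235,251) and (266,246), with the chute running up the image (away from the robot). The tin is at (242,188), and the tub and paintbox stand either side of the console. The scene view agrees.

```bash
cat > h.py <<'E'
import cv2,numpy as np
def keys(im,d,c,z=0.094):
    """world xy of key tops: green blobs, top-face pixels by depth, rays cast on z"""
    K,D,T=c["intrinsics"],np.array(c["dist_coeffs"],float),c["world_from_camera"]
    hsv=cv2.cvtColor(im,cv2.COLOR_RGB2HSV)
    m=cv2.inRange(hsv,(45,110,40),(80,255,255))
    n,l,st,ce=cv2.connectedComponentsWithStats(m); out=[]
    for i in range(1,n):
        if st[i,4]<100: continue
        v,u=np.nonzero(l==i)
        r=cv2.undistortPoints(np.c_[u,v].astype(np.float32)[:,None],K,D)[:,0]
        r=np.c_[r,np.ones(len(r))]
        P=(r*d[v,u][:,None])@T[:3,:3].T+T[:3,3]
        w=r@T[:3,:3].T; w=T[:3,3]+w*((z-T[2,3])/w[:,2])[:,None]
        ok=(d[v,u]>0)&(abs(P[:,2]-z)<.008)
        if ok.sum()<30: continue
        hull=w[ok][:,:2]; c_,rad=cv2.minEnclosingCircle((hull*1000).astype(np.float32))
        out.append((ce[i].round(1),st[i,4],ok.sum(),np.median(P[ok],0).round(4),hull.mean(0).round(4),np.round(c_,1),round(rad,1)))
    return out
E
python3 - <<'E'
from h import *
for n in("scene","top"):
    z=np.load(f"{n}0.npz"); print(n)
    for k in keys(z["im"],z["d"],z): print(*k)
E
```

```text
scene
[311.9 194.7] 124 81 [0.4838 0.1354 0.0934] [0.4843 0.1345] [484.7 131.7] 22.0
[288.2 198.3] 134 86 [0.4928 0.0712 0.0937] [0.4922 0.071 ] [492.9  70.2] 22.3
top
[265.7 246.2] 207 189 [0.4868 0.0697 0.094 ] [0.4862 0.0694] [486.1  69.2] 15.6
[234.9 250.7] 212 189 [0.477  0.1326 0.0941] [0.4773 0.1324] [477.6 132.3] 15.9
```

```bash
python3 - <<'E'
from plant import *
from h import *
yaw=np.arctan2(.0089,.063)
movep([.4818,.1009,.24],[np.pi,0,yaw])
gripper_to(.050)
c=get_calibration("wrist"); im,d=get_image("wrist")
cv2.imwrite("pics/w1.png",im[:,:,::-1])
for k in keys(im,d,c): print(*k)
o=observe(); print(o["time_s"],o["eef_pos"],o["tcp_rot"],o["opening"],o["q"])
E
```

```text
[247.1 190.5] 913 786 [0.4788 0.1335 0.0937] [0.4788 0.1335] [478.6 133.3] 16.3
[309.6 190.5] 915 792 [0.4875 0.071  0.0937] [0.4874 0.0711] [487.5  70.9] 16.3
3.0833 [0.48181733 0.10083137 0.23998576] [3.14156737e+00 3.23462379e-05 1.40269392e-01] 0.04996074264173141 [ 4.59554500e-02 -1.08111818e-01  1.85287562e+00 -2.86491374e-05
  1.39685868e+00  1.47648734e+00]
```

View pics/w1.png

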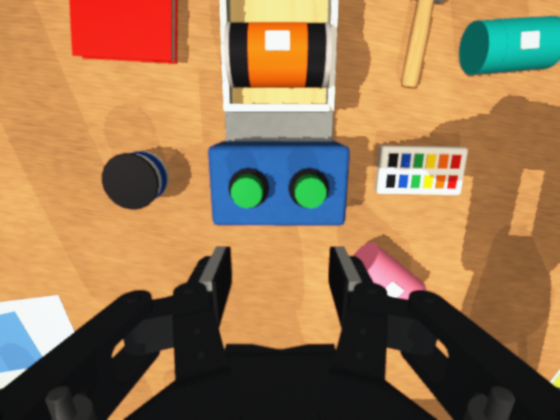

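The wrist view shows both keys in row 190 (columns 247 and 310), so the yaw is right. The fingers are open about as wide as the keys are spaced. Next I press down with a force stop.

```bash
python3 - <<'E'
from plant import *
from h import *
p=[.4826,.1017]
move_l(p+[.125],feed=.1)
f0=observe()["ft_force"]
s=move_l(p+[.066],feed=.015,max_force=14)
o=observe(); print(s,o["time_s"],o["eef_pos"],o["ft_force"]-f0,o["torque"])
hold(2.5)
o=observe(); print(o["time_s"],o["eef_pos"],o["ft_force"]-f0,o["torque"],o["opening"])
for n in("scene","wrist"):
    im,d=get_image(n); cv2.imwrite(f"pics/{n}2.png",im[:,:,::-1])
E
```

```text
True 7.025 [0.48267466 0.10170439 0.08113707] [-2.13072072  1.21162947  6.92356333] [-3.00234461e-04  3.76607575e-01 -1.60080375e-02]
9.525 [0.48267025 0.10170009 0.08114007] [-2.90539773  0.65192161  6.69516357] [-0.04857296  0.2883785  -0.00910464] 0.05000923513175524
```

```bash
python3 -c "
import cv2,numpy as np
a=cv2.imread('pics/scene2.png')[150:340,180:430];b=cv2.imread('pics/wrist2.png')
a=cv2.resize(a,(395,300));b=cv2.resize(b,(400,300));cv2.imwrite('pics/c2.png',np.hstack([a,b]))"
```

```text
(no output)
```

View pics/c2.png

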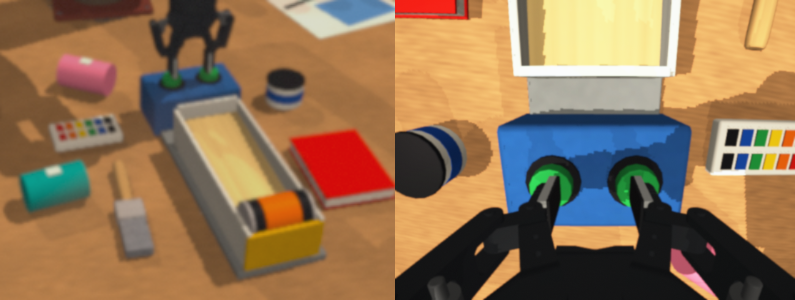

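The tin now lies at the yellow end board and both fingertips hold their keys down. I'll confirm the tin is at rest, then release straight up.

```bash
python3 - <<'E'
from plant import *
from h import *
def tin(tag=None):
    c=get_calibration("scene"); im,d=get_image("scene"); s=cv2.cvtColor(im,cv2.COLOR_RGB2HSV)
    m=cv2.inRange(s,(5,200,120),(15,255,255)); m[:190]=0; m[:,:320]=0
    n,l,st,ce=cv2.connectedComponentsWithStats(m); i=1+st[1:,4].argmax()
    v,u=np.nonzero(l==i); r=cv2.undistortPoints(np.c_[u,v].astype(np.float32)[:,None],c["intrinsics"],np.array(c["dist_coeffs"],float))[:,0]
    T=c["world_from_camera"]; P=(np.c_[r,np.ones(len(r))]*d[v,u][:,None])@T[:3,:3].T+T[:3,3]
    P=P-[.4826,.1017,0]; a=.1403; X=P[:,0]*np.cos(a)+P[:,1]*np.sin(a)
    if tag: cv2.imwrite(tag,im[:,:,::-1])
    t=P[:,2]>np.percentile(P[:,2],95)
    print(ce[i],len(u),"top x,z",X[t].mean(),P[t,2].mean(),"front",np.percentile(X,98),observe()["time_s"])
tin(); hold(.8); tin()
move_l([.4826,.1017,.13],feed=.1); 
move_l([.4826,.1017,.25],feed=.15); hold(.3)
c=get_calibration("wrist"); im,d=get_image("wrist")
for k in keys(im,d,c): print(*k)
tin("pics/scene3.png")
E
```

```text
[357.96480331 282.48240166] 483 top x,z 0.37672814729532844 0.12308640536334227 front 0.3731308435103723 9.675
[357.96480331 282.48240166] 483 top x,z 0.4061926601144736 0.15071939063335157 front 0.3731927683512678 10.525
[248.7 188.4] 859 740 [0.4787 0.1335 0.0936] [0.4788 0.1335] [478.7 133.8] 16.1
[309.5 188.5] 868 746 [0.4873 0.071  0.0937] [0.4873 0.071 ] [487.3  71.2] 16.3
[357.98136646 282.44513458] 483 top x,z 0.4062029735527852 0.15077899627485225 front 0.3725798801956426 12.525
```

View pics/scene3.png

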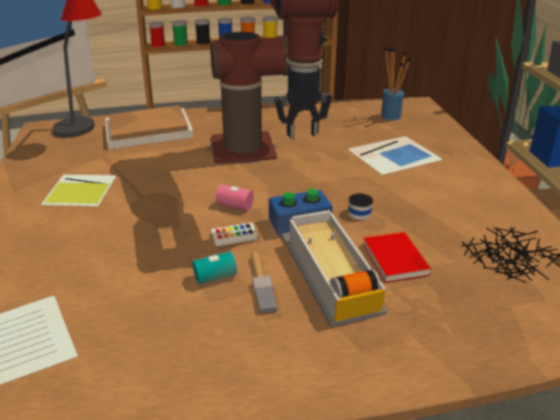

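The final view shows both keys back up with their tops at 0.0937 m. The tin sits motionless at the end board around (358,282), nothing else has been disturbed, and the arm is clear.

```bash
python3 -c "from plant import *; print(job_done())"
```

```text
the job is handed in; nothing more can be done
None
```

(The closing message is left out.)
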